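Pull and hold the index plunger of a watchmaker's fixture

ROBOT

A 6-joint arm with a two-finger parallel gripper is mounted at the origin on the work surface. World frame = base frame: x ahead of the robot, y to its left, z up, the work surface at z = 0. Lengths are in m, angles in rad, forces in N, time in s.
With the tool pointing down it reaches from about 0.35 to 0.975 m from the base axis. Payload 4.9 kg.
Tool frame: the origin (TCP) lies midway between the tips of the shut fingers; the grasp point (between the pads) lies 19 mm behind it; z points along the fingers, y is the line along which they close (so a half turn about z gives the same grasp; the last joint's range is limited). The gripper opens to 85 mm and grips with 20 to 120 N. Pads are 22 mm wide; open, the fingers measure 114 mm over their backs; the gripper's body (76 mm by 85 mm) begins 54 mm behind the grasp point. The pads swing forward as they close: fully open they stand 13 mm farther back than shut.
Start: joints at [0.987, 0.053, 1.613, -0, 1.476, -0.119], TCP at [0.28, 0.559, 0.194] pointing down, gripper open.
Joint ranges: [-3.01, 3.01], [-1.01, 2.22], [0.06, 2.58], [-1.02, 4.17], [0.09, 2.62], [-3.14, 3.14]. Speed limits (rad/s): [2.57, 2.57, 3.14, 3.14, 3.14, 3.14].

INTERFACE

Orientations are given as a unit quaternion [w, x, y, z].
In Python, from plant import manip gives the robot as it stands.
- The arm moves only by the shell command python3 shift.py, which reads ROWS from standard input. ROWS is a JSON object whose key "segments" holds a list of rows, 1 to 5 of them, each of 7 numbers: the opening from 0.0 (shut) to 1.0 (fully open), then dx, dy, dz in m, then a rotation vector rx, ry, rz in rad; each row shifts and turns the commanded pose from where the row before left it, along the tool's axes as they then stand; what a row does not reach is not made up. A row lasts 1/8 s, in which the tool goes at most 0.0625 m and 0.188 rad, less where a joint would pass 70% of its speed; a pose out of reach is approached as far as the arm can. The fingers move at their own pace and stop on an object; the grip force is fixed at half the most. Time passes only in rows, so rows that do not move let the fingers close. It prints the time, the measured TCP pose, the force, the opening and the grip force at its end. Input that does not fit is refused with a message, and nothing moves.
- manip.state(): the state, without advancing time (a new reading comes with each control period).
- manip.grab_frame(name): name is "scene" or "top" or "wrist"; returns the picture (480x640x3 uint8, red, green, blue); there is no depth.
- manip.camera_params(name): a dict with "intrinsics" (3x3 intrinsics, pixels), "k1" (the pictures are not rectified: a ray, as slopes to the right and down, at radius r is drawn at 1 + k1 r^2 times it, then the intrinsics apply), "xyz" and "orientation" of the camera in the world. Camera axes: x right, y down, z forward; pixel columns grow to the right and rows downward; lengths in m; the calibration is good to about 2 mm. A picture is of the moment at which its call begins: read the wrist's pose just before it. camera_params takes no time and is no camera call; for the wrist camera it gives the pose at the moment of the call.
- manip.job_done(): hands the job in; it is judged then, once.
The state is a dict: "time": time; "joint_pos": joint angles; "joint_vel": joint speeds; "joint_efforts": joint torques, N m; "tool_pos": TCP position; "tool_rot": TCP orientation; "contact_force": force on the tool from outside, world axes, zero at the start; "ft_torque": the same for the moment, N m; "gripper_width": opening from 0.0 (shut) to 1.0 (fully open); "grasp_force": force on a finger pad.
Only numpy, scipy, OpenCV 4.12 (cv2) and the standard library are available. Lean on these libraries where they do the work, as an engineer would, in place of code of your own. Each camera call takes 0.05 s, during which the arm holds its last target. There are 200 camera calls.

TASK

Lift the red dust cap off the index plunger of the green watchmaker's fixture and set it down gently, open side down, flat in the round recess of the wooden cap holder. Then pinch the black plunger knob that was under the cap, pull it straight up against its spring as far as it goes so that its pin is clear of the hole in the disc, and finish while still holding it fully up. Leave the blue tin, the screwdriver and the loupe where they are.

Things in the scene. Friction and masses are not known exactly. Their poses are not given: they have to be found in the camera images.
- fixture: Fixture, bolted down: green base 110 (x) x 150 (y) x 16 mm, aluminium disc of 100 mm diameter with 12 dark holes, top at height 44 mm; at the +y end a dark column and arm (34 mm wide in x, top at 80 mm) carrying an upright steel barrel, 44 mm diameter, flat top (shoulder) at 85 mm, the highest rigid part. Origin: centre of the underside, z up. Plunger axis: vertical at x 0, y +28 mm.
- plunger (a joint): Upward travel (m) of the spring plunger; pin and knob move together straight up. 0: down, pin 10 mm deep in the disc's hole. 0.010: pin just out. 0.016: fully back, at its hard stop. The spring pushes it down, 7 N at 0 growing to 12.6 N at the stop (plus 0.6 N weight); it snaps down when let go, never latches. No turning needed.
- knob (a point): Plunger knob, fixed to the plunger: upright black cylinder with dark rings, 24 mm diameter, 26 mm high. This point: centre of its underside, 8 mm above the shoulder when the plunger is down (an 8 mm thick stem between), z up. Its top is then 34 mm above the shoulder, 119 mm above the table. At the start it is hidden inside the cap.
- pin_tip (a point): Lower tip of the plunger's brass pin (8 mm diameter); 34 mm above the table when the plunger is down, 50 mm when fully up.
- seat_hole (a point): Centre of the mouth of the seat hole in the disc's top face, 44 mm above the table, straight below the knob.
- cap: Red plastic dust cap: upside-down cup, 39 mm outer diameter, 44 mm high, wall 3.5 mm, top 4 mm thick, 25 to 50 g. Origin: centre of its open lower rim, z up to its closed top. Starts loose over the knob, rim standing on the shoulder (rim 85 mm, top 129 mm above the table), about 4 mm play round the knob; clear of the knob once lifted 35 mm. Nothing fastens it.
- cap_holder: Wooden cap holder, fixed to the table, 84 x 84 mm, 16 mm high, with one round recess in the middle of its top: 46 mm diameter, 8 mm deep, dark floor. Origin: centre of its underside, z up.
- recess (a point): Centre of the floor of the recess, 8 mm above the table. A cap set fully home stands with its rim here, its top 52 mm above the table and 36 mm above the wood.
- tin: Bystander: round blue parts tin, 72 mm diameter, 36 mm high, origin at the centre of its underside. Not to be disturbed.
- driver: Bystander: screwdriver lying on the table, 150 mm long along its x, origin in its middle. Not to be disturbed.
- loupe: Bystander: black watchmaker's loupe standing on the table, 40 mm diameter, 30 mm high, origin at the centre of its underside. Not to be disturbed.

How it is judged:
On the way, in this order (a step that is already met when the one before it is completed fails the run):
1. the cap stands upright, fully home in the holder's recess and let go, the plunger still down (horizontal distance between cap and recess below 0.006 m and z of cap in the frame of recess below 0.002 m and angle between cap's own z axis and vertical below 0.06 rad and contact force between each of the arm, the fingers and cap below 0.05 N and value of joint plunger below 0.003 m), for 0.2 s.
2. the plunger is held fully up by the fingers (value of joint plunger above 0.0135 m and contact force between the fingers and plunger above 2 N), for 0.3 s.
At the end, for the whole second after the job is handed in: The fingers hold the knob (more than 2 N of contact) with the plunger at least 13.5 mm up out of 16 mm, so the pin is at least 3.5 mm clear of the disc, while the cap rests untouched in the recess: rim within 2 mm of its floor, within 6 mm of its centre, upright within 0.06 rad (all of step 2 and horizontal distance between cap and recess below 0.006 m and z of cap in the frame of recess below 0.002 m and angle between cap's own z axis and vertical below 0.06 rad and linear speed of cap below 0.02 m/s and contact force between each of the arm, the fingers and cap below 0.05 N); the arm keeps its last pose, push and grip.
It fails at once if the cap is dropped or thrown (moves faster than 0.5 m/s while not held) (linear speed of cap above 0.5 m/s and contact force between the fingers and cap below 0.05 N).
It fails at once if the tin, screwdriver or loupe is moved more than 20 mm (distance of any of tin, driver, loupe from where it was at the start of the episode above 0.02 m).
It also fails if it takes over 53 s, if anything falls off the work surface, if the arm or the gripper's body presses on something with over 40 N, if the wrist force passes 120 N, or if a joint passes its speed limit or range.

## Working session

There is one attempt and no reset: what is moved stays moved. The work goes in short steps, Python scripts to look and compute and a shell command to move; the robot and the scene stay as the last step left them, time stands still between calls to the robot, and variables do not carry over. Pictures are saved under pics/ and viewed, at most 10 in all, crops included, and the job is handed in when it is done.

```bash
mkdir -p pics; ls
python3 - <<'E'
from plant import manip
import cv2,numpy as np
s=manip.state();print(s['time'],s['tool_pos'],s['tool_rot'],s['gripper_width'])
for n in("scene","top"):
    im=manip.grab_frame(n);cv2.imwrite(f'pics/{n}0.png',im[:,:,::-1]);print(n,manip.camera_params(n))
E
```

```text
pics
plant.py
shift.py
0.0 [0.27976662 0.55811959 0.19246937] [-3.48826249e-04  2.30301111e-01  9.73118886e-01 -9.54430801e-04] 0.9970540345385737
scene {'intrinsics': array([[506.46419538,   0.        , 326.80534944],
       [  0.        , 506.46419538, 245.11701391],
       [  0.        ,   0.        ,   1.        ]]), 'k1': -0.06247286111540781, 'xyz': array([ 1.08550714, -0.28676725,  0.71403171]), 'orientation': array([-0.30725878,  0.82453614,  0.44236206, -0.17334361])}
top {'intrinsics': array([[455.71947193,   0.        , 318.86027102],
       [  0.        , 455.71947193, 236.14871332],
       [  0.        ,   0.        ,   1.        ]]), 'k1': -0.01095532397602987, 'xyz': array([0.51612544, 0.02140614, 0.86844386]), 'orientation': array([ 0.03134245, -0.69818009,  0.71314938, -0.05459098])}
```

View pics/scene0.png

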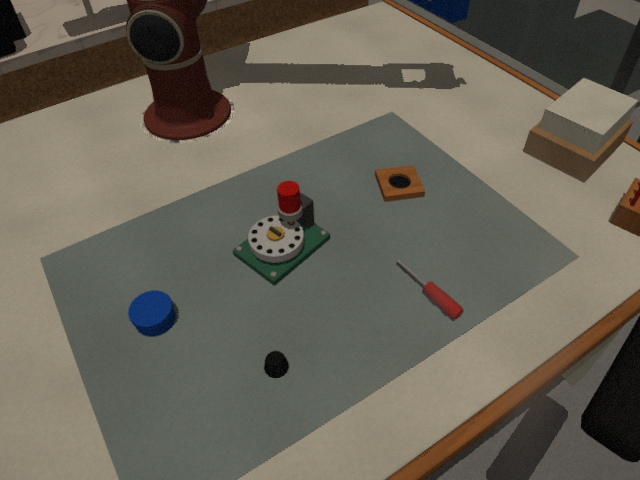

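View pics/top0.png

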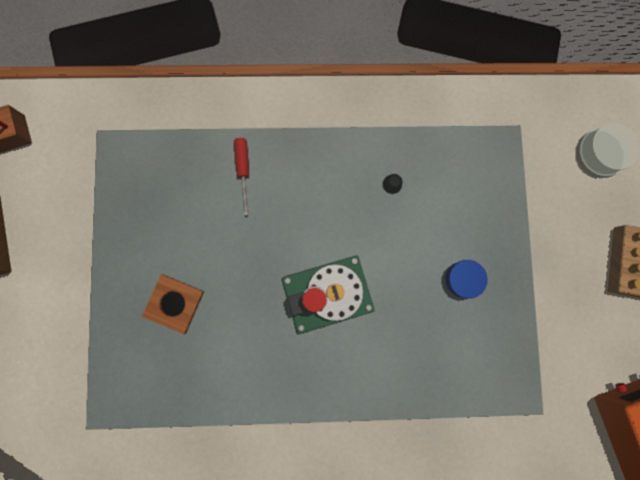

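The pictures show the cap at scene (289,195) / top (313,300), and the holder recess at scene (400,181) / top (172,303). The screwdriver, loupe and tin are well away from the path.

```bash
cat > h.py <<'E'
import cv2,numpy as np
from scipy.spatial.transform import Rotation as R
from plant import manip
def rot(q): return R.from_quat(np.roll(q,-1)).as_matrix()
def ray(p,uv):
    d=(np.asarray(uv,float)-p['intrinsics'][:2,2])/p['intrinsics'][0,0]
    s=d.copy()
    for _ in range(20): s=d/(1+p['k1']*(s@s))
    return rot(p['orientation'])@np.append(s,1)
def onz(p,uv,z):
    r=ray(p,uv);return p['xyz']+r*(z-p['xyz'][2])/r[2]
def cross(ps,uvs):
    A=np.zeros((3,3));b=np.zeros(3)
    for p,uv in zip(ps,uvs):
        r=ray(p,uv);r/=np.linalg.norm(r);M=np.eye(3)-np.outer(r,r);A+=M;b+=M@p['xyz']
    return np.linalg.solve(A,b)
def blobs(rgb,lo,hi,n=2,roi=None):
    m=cv2.inRange(cv2.cvtColor(rgb,cv2.COLOR_RGB2HSV),lo,hi)
    if roi: k=np.zeros_like(m);x,y,w,h=roi;k[y:y+h,x:x+w]=255;m&=k
    c,_=cv2.findContours(m,cv2.RETR_EXTERNAL,cv2.CHAIN_APPROX_NONE)
    return sorted(c,key=cv2.contourArea,reverse=True)[:n]
def cen(c): m=cv2.moments(c);return np.array([m['m10'],m['m01']])/m['m00']
E
python3 - <<'E'
from h import *
rois={'scene':((255,160,70,70),(365,155,70,55)),'top':((285,270,60,60),(130,265,90,75))}
P=[];C=[]
for n in rois:
    im=cv2.imread(f'pics/{n}0.png')[:,:,::-1].copy();p=manip.camera_params(n);P.append(p)
    c=blobs(im,(0,200,90),(4,255,255),1,rois[n][0])[0];C.append(cen(c));print(n,'cap',cen(c),cv2.boundingRect(c),onz(p,cen(c),.11))
    h=blobs(im,(5,80,40),(20,255,255),1,rois[n][1])[0];print('holder',cv2.boundingRect(h),cv2.minAreaRect(h))
    q=cv2.approxPolyDP(cv2.convexHull(h),4,True)[:,0];print([np.round(onz(p,u,.016),4).tolist() for u in q], onz(p,cen(cv2.convexHull(h)),.014))
    d=blobs(im,(0,0,0),(180,255,45),1,rois[n][1])[0];print('recess',cen(d),onz(p,cen(d),.012))
print('cap cross',cross(P,C))
s=manip.state();print(rot(s['tool_rot']).round(3));print(manip.camera_params('wrist'))
E
```

```text
scene cap [287.81333333 188.27407407] (278, 181, 21, 15) [0.48671788 0.01359067 0.11      ]
holder (375, 165, 50, 37) ((399.59234619140625, 182.73846435546875), (33.117271423339844, 46.8851318359375), 82.87498474121094)
[[0.4798, 0.3187, 0.016], [0.5643, 0.277, 0.016], [0.5343, 0.2014, 0.016], [0.4476, 0.2417, 0.016]] [0.50649417 0.26013088 0.014     ]
recess [399.11212121 181.39393939] [0.5009532 0.2643919 0.012    ]Traceback (most recent call last):
  File "<stdin>", line 6, in <module>
IndexError: list index out of range
```

Run:
```python
from h import *
rois={'scene':((255,160,70,70),(365,155,70,55)),'top':((285,270,60,60),(130,265,90,75))}
P=[];C=[]
for n in rois:
    im=cv2.imread(f'pics/{n}0.png')[:,:,::-1].copy();p=manip.camera_params(n);P.append(p)
    b=im.astype(int);m=np.uint8((b[:,:,0]>80)&(b[:,:,0]>2.5*b[:,:,1])&(b[:,:,0]>2.5*b[:,:,2]))*255
    im2=np.uint8(cv2.merge([m,m,m]))
    c=blobs(im2,(0,0,200),(180,255,255),1,rois[n][0])[0];C.append(cen(c));print(n,'cap',cen(c),cv2.boundingRect(c),onz(p,cen(c),.11))
    h=blobs(im,(5,80,40),(20,255,255),1,rois[n][1])[0]
    q=cv2.approxPolyDP(cv2.convexHull(h),4,True)[:,0];print([np.round(onz(p,u,.016),4).tolist() for u in q], onz(p,cen(cv2.convexHull(h)),.016))
    d=blobs(im,(0,0,0),(180,255,45),1,rois[n][1])[0];print('recess',cen(d),onz(p,cen(d),.012))
print('cap cross',cross(P,C))
s=manip.state();print(rot(s['tool_rot']).round(3));print(manip.camera_params('wrist'))
```

```text
scene cap [287.76011158 188.15969317] (277, 181, 22, 15) [0.48640611 0.01366397 0.11      ]
[[0.4798, 0.3187, 0.016], [0.5643, 0.277, 0.016], [0.5343, 0.2014, 0.016], [0.4476, 0.2417, 0.016]] [0.50814842 0.25856838 0.016     ]
recess [399.11212121 181.39393939] [0.5009532 0.2643919 0.012    ]
top cap [313.8762933  299.74538911] (303, 289, 23, 23) [0.50310031 0.00600492 0.11      ]
[[0.5552, 0.2857, 0.016], [0.5223, 0.2101, 0.016], [0.4469, 0.2422, 0.016], [0.4793, 0.3188, 0.016]] [0.50017288 0.26417487 0.016     ]
recess [172.36032562 303.45244216] [0.50068876 0.26518809 0.012     ]
cap cross [0.50313513 0.00587099 0.12660076]
[[-0.894  0.448 -0.001]
 [ 0.448  0.894 -0.002]
 [ 0.    -0.002 -1.   ]]
{'intrinsics': array([[398.60152268,   0.        , 313.97465614],
       [  0.        , 398.60152268, 242.33395203],
       [  0.        ,   0.        ,   1.        ]]), 'k1': 0.030934306425034763, 'xyz': array([0.22171919, 0.58704011, 0.37194516]), 'orientation': array([0.11088627, 0.84391419, 0.52051923, 0.06762254])}
```

```bash
python3 - <<'E'
from h import *
im=cv2.imread('pics/top0.png')[:,:,::-1].copy();p=manip.camera_params('top')
g=blobs(im,(60,110,20),(90,255,255),1,(260,240,140,110))[0]
pts=np.float32([onz(p,u,.016)[:2] for u in cv2.convexHull(g)[:,0]])
print(cv2.minAreaRect(pts)); 
y=im[255:340,280:380];print('cap top',onz(p,[313.9,299.7],.129))
E
echo '{"segments": [[1, 0, 0, 0, 0, 0, 0.185], [1, 0, 0, 0, 0, 0, 0.185], [1, 0, 0, 0, 0, 0, 0.185], [1, 0, 0, 0, 0, 0, 0.185]]}' | python3 shift.py
cat > d.py <<'E'
import sys
from h import *
t=np.array(eval(sys.argv[1]),float);s=manip.state();M=rot(s['tool_rot'])
print('to go',(M.T@(t-s['tool_pos'])).round(4),'tool y angle deg',np.degrees(np.arctan2(M[1,1],M[0,1])).round(2),'tilt',(M[:,2]).round(4))
E
python3 - <<'E'
from h import *
im=cv2.imread('pics/top0.png')[:,:,::-1].copy();p=manip.camera_params('top')
b=im.astype(int);m=np.uint8((b[:,:,1]>1.4*b[:,:,0])&(b[:,:,1]>b[:,:,2]*1.15))*255
g=blobs(cv2.merge([m,m,m]),(0,0,200),(180,255,255),5,(260,240,140,110))
pts=np.float32([onz(p,u,.016)[:2] for c in g for u in c[:,0]])
print(cv2.minAreaRect(pts),onz(p,[313.9,299.7],.129))
E
python3 d.py '[.503,.006,.215]'
```

```text
((0.5115631818771362, -0.021486081182956696), (0.10658734291791916, 0.146575927734375), 15.043000221252441) [0.503498   0.00635104 0.129     ]
to go [-0.5955  0.0143 -0.0216] tool y angle deg 20.62 tilt [-7.0e-04 -1.1e-03 -1.0e+00]
```

```bash
echo '{"segments": [[1, -0.06, 0.002, -0.01, 0, 0, 0], [1, -0.06, 0.002, -0.012, 0, 0, 0], [1, -0.06, 0.002, 0, 0, 0, 0], [1, -0.06, 0.002, 0, 0, 0, 0], [1, -0.06, 0.002, 0, 0, 0, 0]]}' | python3 shift.py; echo '{"segments": [[1, -0.06, 0.002, 0, 0, 0, 0], [1, -0.06, 0.002, 0, 0, 0, 0], [1, -0.06, 0, 0, 0, 0, 0], [1, -0.06, 0, 0, 0, 0, 0], [1, -0.055, 0, 0, 0, 0, 0.098]]}' | python3 shift.py;echo '{"segments": [[1, 0, 0, 0, 0, 0, 0], [1, 0, 0, 0, 0, 0, 0]]}' | python3 shift.py
python3 d.py '[.5035,.006,.1]'
python3 - <<'E'
from h import *
p=manip.camera_params('wrist');im=manip.grab_frame('wrist');cv2.imwrite('pics/w1.png',im[:,:,::-1]);print(p['xyz'],p['orientation'])
b=im.astype(int);m=np.uint8((b[:,:,0]>60)&(b[:,:,0]>2.5*b[:,:,1])&(b[:,:,0]>2.5*b[:,:,2]))*255
c=blobs(cv2.merge([m,m,m]),(0,0,200),(180,255,255),2)
for k in c: print(cv2.boundingRect(k),cen(k),cv2.fitEllipse(k),onz(p,cen(k),.129),onz(p,cen(k),.12))
E
```

```text
time: 1.23
tool_pos: [0.397, 0.2803, 0.2153]
tool_rot: [0.0, 0.566, 0.824, -0.0]
contact_force: [0.4, -0.3, 0.1]
gripper_width: 1.001
grasp_force: 0.0
time: 1.85
tool_pos: [0.5063, 0.006, 0.2153]
tool_rot: [-0.0, 0.608, 0.794, -0.0]
contact_force: [-0.0, 0.1, -0.3]
gripper_width: 0.994
grasp_force: 0.0
time: 2.1
tool_pos: [0.5057, 0.0085, 0.2152]
tool_rot: [-0.001, 0.606, 0.795, -0.0]
contact_force: [0.0, 0.2, -0.5]
gripper_width: 1.001
grasp_force: 0.0
to go [-0.0019 -0.0027  0.1152] tool y angle deg 15.37 tilt [-1.1e-03  7.0e-04 -1.0e+00]
[0.48872822 0.07063783 0.39459518] [0.12838805 0.98272465 0.13225477 0.01665693]
(284, 212, 55, 53) [312.83400878 239.38542722] ((312.5603942871094, 239.2750244140625), (46.778404235839844, 55.36185836791992), 60.4984016418457) [0.50574583 0.00432066 0.129     ] [0.5063225  0.00207343 0.12      ]
(592, 129, 48, 36) [621.00842001 146.31401684] ((618.6690673828125, 145.85166931152344), (31.363191604614258, 52.999759674072266), 101.79122161865234) [0.67862444 0.11506448 0.129     ] [0.68505929 0.11656993 0.12      ]
```

View pics/w1.png

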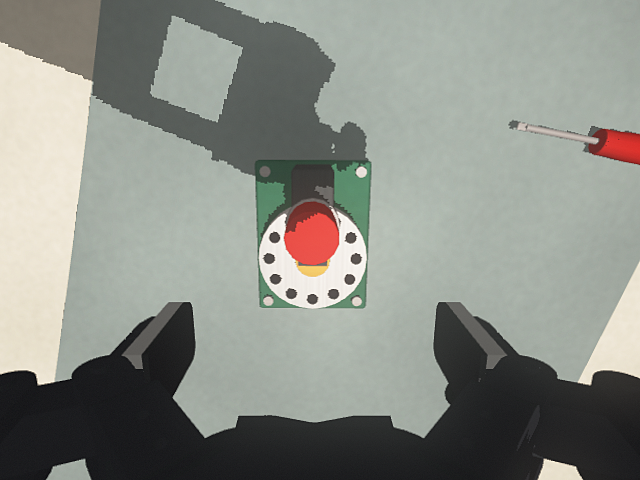

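The wrist view shows the cap top at about (312,238), the fixture square to the fingers and the fingers straddling it. I'm going down.

```bash
echo '{"segments": [[1, -0.0026, -0.002, 0.03, 0, 0, 0], [1, 0, 0, 0.035, 0, 0, 0], [1, 0, 0, 0.03, 0, 0, 0], [1, 0, 0, 0.02, 0, 0, 0], [1, 0, 0, 0, 0, 0, 0]]}' | python3 shift.py; echo '{"segments": [[0.35, 0, 0, 0, 0, 0, 0], [0.35, 0, 0, 0, 0, 0, 0], [0, 0, 0, 0, 0, 0, 0], [0, 0, 0, 0, 0, 0, 0], [0, 0, 0, 0, 0, 0, 0]]}' | python3 shift.py;echo '{"segments": [[0, 0, 0, 0, 0, 0, 0], [0, 0, 0, 0, 0, 0, 0], [0, 0, 0, 0, 0, 0, 0]]}' | python3 shift.py
```

```text
time: 2.78
tool_pos: [0.503, 0.0068, 0.0987]
tool_rot: [-0.002, 0.605, 0.796, -0.001]
contact_force: [0.5, -0.4, 0.1]
gripper_width: 1.001
grasp_force: 0.0
time: 3.4
tool_pos: [0.505, 0.005, 0.1009]
tool_rot: [0.0, 0.606, 0.795, 0.0]
contact_force: [0.6, -0.2, -0.2]
gripper_width: 0.001
grasp_force: 0.0
time: 3.78
tool_pos: [0.5049, 0.005, 0.1007]
tool_rot: [-0.0, 0.606, 0.795, -0.0]
contact_force: [0.5, 0.4, 0.4]
gripper_width: 0.003
grasp_force: 0.0
```

Run:
```python
from h import *
for n in('wrist','scene'):
    im=manip.grab_frame(n)
    if n=='scene': im=cv2.resize(im[130:290,200:400],None,fx=3,fy=3)
    cv2.imwrite(f'pics/{n}2.png',im[:,:,::-1])
```

```text
(no output)
```

View pics/wrist2.png

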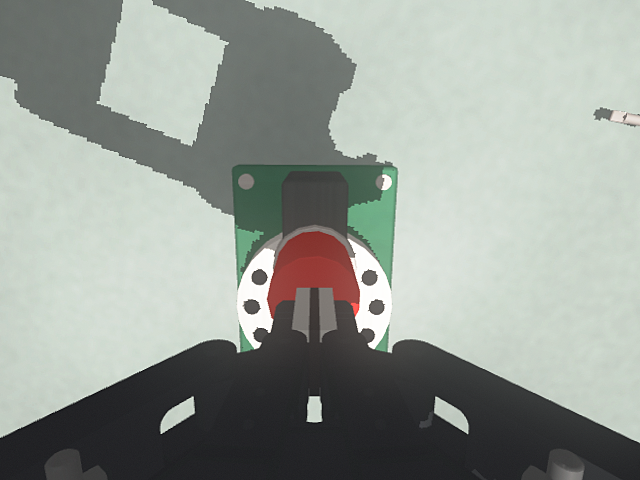

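View pics/scene2.png

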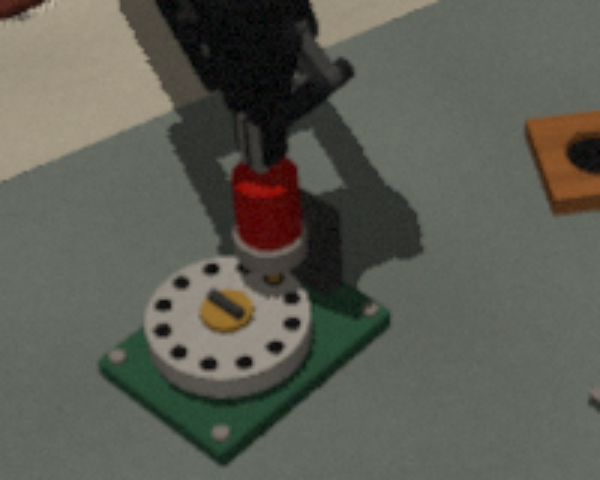

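The wrist view shows the shut fingertips at about (315,290), over the middle of the cap's top. They closed above the cap, not around it. I'll check the geometry before moving again.

Run:
```python
from h import *
def proj(p,X):
    v=rot(p['orientation']).T@(np.asarray(X)-p['xyz']);s=v[:2]/v[2];return (s*(1+p['k1']*(s@s))*p['intrinsics'][0,0]+p['intrinsics'][:2,2]).round(1),v[2].round(3)
s=manip.state();T=s['tool_pos'];p=manip.camera_params('wrist');print(s['time'],T,s['joint_pos'],p['xyz'])
print(rot(p['orientation']).round(3))
for n in('wrist','scene'):
    p=manip.camera_params(n)
    print(n,'tcp',proj(p,T),'tcp+3cm',proj(p,T+[0,0,.03]))
    for z in(.085,.1,.115,.129): print(z,'cap axis',proj(p,[.5045,.0055,z]))
# cap top from 3 looks
im=cv2.imread('pics/w1.png')[:,:,::-1]
```

```text
3.875 [0.50489976 0.005053   0.10068669] [-1.37476459e-01 -1.62326464e-01  1.97852846e+00 -4.17462336e-06
  1.32545505e+00 -4.05447347e-01] [0.48773284 0.06735856 0.28003467]
[[ 0.965  0.255  0.068]
 [ 0.264 -0.932 -0.249]
 [-0.     0.258 -0.966]]
wrist tcp (array([314.3, 276.4]), np.float64(0.19)) tcp+3cm (array([314.4, 301.7]), np.float64(0.161))
0.085 cap axis (array([313.8, 265. ]), np.float64(0.205))
0.1 cap axis (array([313.8, 274.9]), np.float64(0.19))
0.115 cap axis (array([313.8, 286.3]), np.float64(0.176))
0.129 cap axis (array([313.7, 298.8]), np.float64(0.162))
scene tcp (array([289.2, 199.9]), np.float64(0.888)) tcp+3cm (array([288. , 187.1]), np.float64(0.865))
0.085 cap axis (array([289.9, 206.1]), np.float64(0.9))
0.1 cap axis (array([289.4, 199.9]), np.float64(0.888))
0.115 cap axis (array([288.8, 193.6]), np.float64(0.877))
0.129 cap axis (array([288.2, 187.6]), np.float64(0.867))
```

Both views put the real fingertips about 30 mm higher than the reported TCP. I'll touch the cap top gently with the shut fingers to measure the offset.

```bash
echo '{"segments": [[0, 0, 0, 0.002, 0, 0, 0], [0, 0, 0, 0, 0, 0, 0]]}' | python3 shift.py | grep -E 'pos|force'; echo '{"segments": [[0, 0, 0, 0.002, 0, 0, 0], [0, 0, 0, 0, 0, 0, 0]]}' | python3 shift.py| grep -E 'pos|force'
```

```text
tool_pos: [0.5047, 0.0051, 0.0984]
contact_force: [0.3, 0.5, -0.6]
grasp_force: 0.0
tool_pos: [0.5047, 0.0051, 0.0964]
contact_force: [-0.4, 0.8, 0.5]
grasp_force: 0.0
```

```bash
for i in 1; do echo '{"segments": [[0, 0, 0, 0.002, 0, 0, 0], [0, 0, 0, 0, 0, 0, 0]]}' | python3 shift.py | grep -E 'pos|force'; echo '{"segments": [[0, 0, 0, 0.002, 0, 0, 0], [0, 0, 0, 0, 0, 0, 0]]}' | python3 shift.py| grep -E 'pos|contact'; echo '{"segments": [[0, 0, 0, 0.002, 0, 0, 0], [0, 0, 0, 0, 0, 0, 0]]}' | python3 shift.py| grep -E 'pos|contact'; done
python3 - <<'E'
from h import *
a=manip.grab_frame('wrist')[200:360,220:410];b=manip.grab_frame('scene')[150:240,235:342]
cv2.imwrite('pics/c3.png',np.hstack([cv2.resize(a,(475,400)),cv2.resize(b,(325,273)) if 0 else cv2.resize(b,(325,400))])[:,:,::-1])
E
```

```text
tool_pos: [0.5048, 0.0051, 0.0945]
contact_force: [-0.5, 0.0, -0.2]
grasp_force: 0.0
tool_pos: [0.5048, 0.0051, 0.0925]
contact_force: [0.2, -0.1, 1.0]
tool_pos: [0.5052, 0.005, 0.0915]
contact_force: [-2.4, -0.3, 4.2]
```

View pics/c3.png

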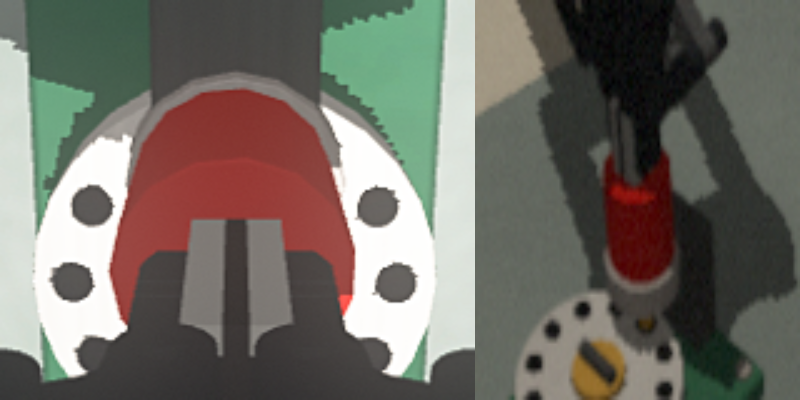

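The shut tips touch the cap top (z 0.129) at reported z 0.0917, so the real tips sit about 37 mm above the reported TCP. The crop shows them laterally centred on the cap and about 1.5 mm short along tool x. I'll lift, open and regrasp lower.

```bash
echo '{"segments": [[0, 0, 0, -0.02, 0, 0, 0], [1, 0.0015, 0, -0.02, 0, 0, 0], [1, 0, 0, 0, 0, 0, 0], [1, 0, 0, 0, 0, 0, 0], [1, 0, 0, 0, 0, 0, 0]]}' | python3 shift.py; echo '{"segments": [[1, 0, 0, 0, 0, 0, 0], [1, 0, 0, 0.02, 0, 0, 0], [1, 0, 0, 0.02, 0, 0, 0], [1, 0, 0, 0.015, 0, 0, 0], [1, 0, 0, 0, 0, 0, 0]]}' | python3 shift.py;  echo '{"segments": [[1, 0, 0, 0.01, 0, 0, 0], [1, 0, 0, 0, 0, 0, 0]]}' | python3 shift.py; python3 d.py '[.505,.0055,.067]'
```

```text
time: 5.85
tool_pos: [0.5038, 0.0066, 0.1296]
tool_rot: [-0.001, 0.606, 0.795, -0.0]
contact_force: [0.7, 0.0, 0.7]
gripper_width: 0.846
grasp_force: 0.0
time: 6.48
tool_pos: [0.5028, 0.0067, 0.0733]
tool_rot: [-0.002, 0.606, 0.795, -0.001]
contact_force: [-1.4, -0.0, -0.2]
gripper_width: 1.0
grasp_force: 0.0
time: 6.72
tool_pos: [0.5042, 0.0065, 0.0652]
tool_rot: [-0.0, 0.606, 0.795, -0.0]
contact_force: [0.2, -0.2, -0.5]
gripper_width: 1.0
grasp_force: 0.0
to go [-0.0012  0.0005 -0.0018] tool y angle deg 15.35 tilt [-8.e-04  1.e-04 -1.e+00]
```

```bash
echo '{"segments": [[0.5, 0, 0, 0, 0, 0, 0], [0.4, 0, 0, 0, 0, 0, 0], [0.3, 0, 0, 0, 0, 0, 0], [0, 0, 0, 0, 0, 0, 0], [0, 0, 0, 0, 0, 0, 0]]}' | python3 shift.py;echo '{"segments": [[0, 0, 0, 0, 0, 0, 0], [0, 0, 0, 0, 0, 0, 0]]}' | python3 shift.py
```

```text
time: 7.35
tool_pos: [0.5052, 0.0064, 0.0665]
tool_rot: [0.001, 0.606, 0.795, 0.0]
contact_force: [-0.1, 0.4, 5.0]
gripper_width: 0.44
grasp_force: 60.4
time: 7.6
tool_pos: [0.5053, 0.0064, 0.0666]
tool_rot: [0.001, 0.606, 0.795, 0.0]
contact_force: [-0.0, -0.9, 5.8]
gripper_width: 0.438
grasp_force: 60.5
```

```bash
echo '{"segments": [[0, 0, 0, -0.01, 0, 0, 0], [0, 0, 0, -0.02, 0, 0, 0], [0, 0, 0, -0.02, 0, 0, 0], [0, 0, 0, -0.01, 0, 0, 0], [0, 0, 0, 0, 0, 0, 0]]}' | python3 shift.py; python3 d.py '[.5007,.2645,.127]'
python3 - <<'E'
from h import *
a=manip.grab_frame('wrist');b=manip.grab_frame('scene')[90:250,200:413]
cv2.imwrite('pics/c4.png',np.hstack([cv2.resize(a,(480,360)),cv2.resize(b,(320,240*360//240))])[:,:,::-1]);cv2.imwrite('pics/w4full.png',a[:,:,::-1])
E
```

```text
time: 8.22
tool_pos: [0.5047, 0.0065, 0.1262]
tool_rot: [0.0, 0.606, 0.795, 0.0]
contact_force: [-0.3, 0.6, -0.4]
gripper_width: 0.438
grasp_force: 60.1
to go [ 0.2499  0.0644 -0.0009] tool y angle deg 15.35 tilt [ 9.e-04 -1.e-04 -1.e+00]
```

View pics/c4.png

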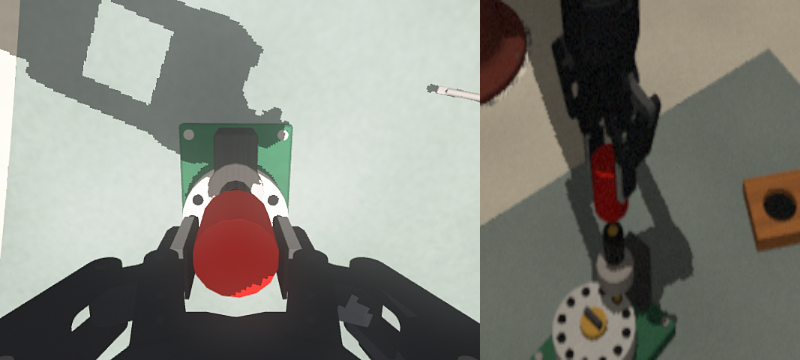

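The cap is lifted straight and clear of the black knob. I'm carrying it over the holder.

```bash
echo '{"segments": [[0, 0.03, 0.0079, 0, 0, 0, 0], [0, 0.0575, 0.0151, 0, 0, 0, 0], [0, 0.0575, 0.0151, 0, 0, 0, 0], [0, 0.0575, 0.0151, 0, 0, 0, 0], [0, 0.047, 0.0125, 0, 0, 0, 0]]}' | python3 shift.py; echo '{"segments": [[0, 0, 0, 0.03, 0, 0, 0], [0, 0, 0, 0.03, 0, 0, 0], [0, 0, 0, 0.02, 0, 0, 0], [0, 0, 0, 0, 0, 0, 0], [0, 0, 0, 0, 0, 0, 0]]}' | python3 shift.py; python3 d.py '[.502,.2645,.047]'
python3 - <<'E'
from h import *
p=manip.camera_params('wrist');a=manip.grab_frame('wrist');q=manip.camera_params('scene');b=manip.grab_frame('scene')
cv2.imwrite('pics/w5.png',a[:,:,::-1]);cv2.imwrite('pics/s5.png',b[:,:,::-1])
cv2.imwrite('pics/c5.png',np.hstack([cv2.resize(a,(480,360)),cv2.resize(b[100:260,320:462],(320,360))])[:,:,::-1])
h=blobs(a,(5,80,40),(20,255,255),1)[0];k=cv2.approxPolyDP(cv2.convexHull(h),8,True)[:,0];print(k.tolist(),[onz(p,u,.016).round(4).tolist() for u in k])
E
```

```text
time: 8.95
tool_pos: [0.5006, 0.2664, 0.1243]
tool_rot: [-0.001, 0.606, 0.796, -0.001]
contact_force: [0.4, -0.3, -1.3]
gripper_width: 0.441
grasp_force: 60.1
time: 9.57
tool_pos: [0.5026, 0.2646, 0.0466]
tool_rot: [0.0, 0.606, 0.795, 0.001]
contact_force: [0.2, -1.1, 0.4]
gripper_width: 0.441
grasp_force: 60.1
to go [ 0.0001 -0.0006 -0.0004] tool y angle deg 15.33 tilt [ 1.3e-03  5.0e-04 -1.0e+00]
[[300, 148], [419, 247], [363, 302], [265, 301], [206, 269]] [[0.4801, 0.3192, 0.016], [0.5562, 0.2854, 0.016], [0.5362, 0.2464, 0.016], [0.4825, 0.2324, 0.016], [0.4465, 0.2424, 0.016]]
```

View pics/c5.png

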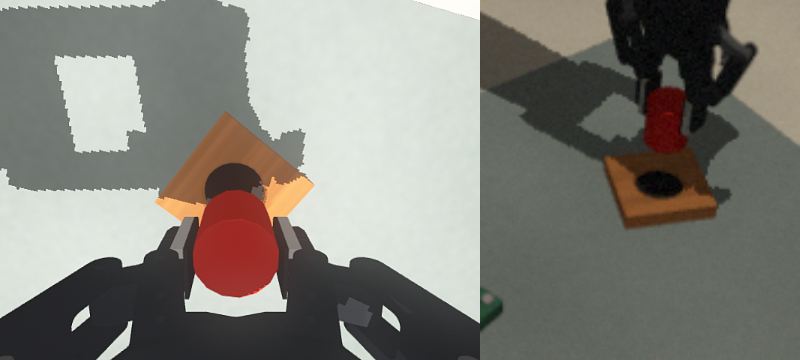

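The cap hangs upright over the recess, in line with it. The holder centre from the wrist view is about (0.5014, 0.2640), so I'll nudge by 1 mm and lower with the force watched.

```bash
echo '{"segments": [[0, 0, -0.0012, 0.015, 0, 0, 0], [0, 0, 0, 0.015, 0, 0, 0], [0, 0, 0, 0.009, 0, 0, 0], [0, 0, 0, 0, 0, 0, 0]]}' | python3 shift.py; echo '{"segments": [[0, 0, 0, 0.005, 0, 0, 0], [0, 0, 0, 0.004, 0, 0, 0], [0, 0, 0, 0, 0, 0, 0]]}' | python3 shift.py;echo '{"segments": [[0, 0, 0, 0.004, 0, 0, 0], [0, 0, 0, 0.002, 0, 0, 0], [0, 0, 0, 0, 0, 0, 0]]}' | python3 shift.py
```

```text
time: 10.18
tool_pos: [0.4994, 0.2637, 0.005]
tool_rot: [-0.001, 0.606, 0.795, -0.001]
contact_force: [0.0, 0.2, -0.0]
gripper_width: 0.439
grasp_force: 60.1
time: 10.55
tool_pos: [0.5005, 0.2641, -0.0025]
tool_rot: [-0.0, 0.606, 0.795, -0.0]
contact_force: [0.1, 0.7, -0.3]
gripper_width: 0.44
grasp_force: 60.1
time: 10.92
tool_pos: [0.5004, 0.2641, -0.0085]
tool_rot: [-0.0, 0.606, 0.795, -0.0]
contact_force: [-0.0, -0.5, -2.0]
gripper_width: 0.443
grasp_force: 60.1
```

```bash
echo '{"segments": [[0, 0, 0, 0.0015, 0, 0, 0], [0, 0, 0, 0, 0, 0, 0]]}' | python3 shift.py|grep -E 'pos|cont'; echo '{"segments": [[0, 0, 0, 0.001, 0, 0, 0], [0, 0, 0, 0, 0, 0, 0]]}' | python3 shift.py|grep -E 'pos|cont'
```

```text
tool_pos: [0.5006, 0.2641, -0.0099]
contact_force: [-0.3, -0.8, -0.6]
tool_pos: [0.5008, 0.2642, -0.0104]
contact_force: [0.0, 0.1, 1.5]
```

```bash
echo '{"segments": [[0, 0, 0, 0.001, 0, 0, 0], [0, 0, 0, 0, 0, 0, 0]]}' | python3 shift.py|grep -E 'pos|cont'; echo '{"segments": [[0.55, 0, 0, 0, 0, 0, 0], [0.6, 0, 0, 0, 0, 0, 0], [0.7, 0, 0, 0, 0, 0, 0], [1, 0, 0, 0, 0, 0, 0], [1, 0, 0, 0, 0, 0, 0]]}' | python3 shift.py;echo '{"segments": [[1, 0, 0, 0, 0, 0, 0], [1, 0, 0, -0.02, 0, 0, 0], [1, 0, 0, -0.04, 0, 0, 0], [1, 0, 0, -0.06, 0, 0, 0], [1, 0, 0, -0.03, 0, 0, 0]]}' | python3 shift.py; python3 d.py '[.505,.006,.14]'
python3 - <<'E'
from h import *
p=manip.camera_params('wrist');a=manip.grab_frame('wrist');b=manip.grab_frame('scene')
cv2.imwrite('pics/c6.png',np.hstack([cv2.resize(a,(480,360)),cv2.resize(b[130:220,360:440],(320,360))])[:,:,::-1])
E
```

```text
tool_pos: [0.5008, 0.2643, -0.0105]
contact_force: [-3.6, -1.1, 7.5]
time: 12.3
tool_pos: [0.5006, 0.2642, -0.0119]
tool_rot: [-0.0, 0.606, 0.795, -0.0]
contact_force: [-0.1, -0.0, -0.2]
gripper_width: 0.999
grasp_force: 0.0
time: 12.92
tool_pos: [0.5028, 0.265, 0.1443]
tool_rot: [0.002, 0.606, 0.795, 0.003]
contact_force: [0.5, 0.9, 0.8]
gripper_width: 1.005
grasp_force: 0.0
to go [-0.2504 -0.0665  0.0036] tool y angle deg 15.36 tilt [ 0.0072  0.0026 -1.    ]
```

View pics/c6.png

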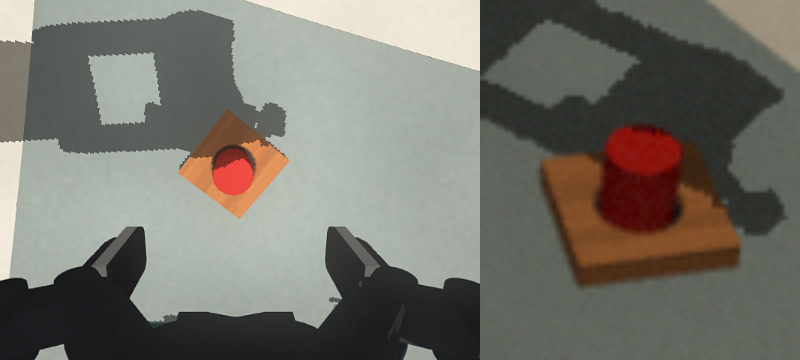

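The cap stands upright and home in the recess, released. Next I go back to the knob.

```bash
echo '{"segments": [[1, -0.03, -0.008, 0, 0, 0, 0], [1, -0.06, -0.016, 0, 0, 0, 0], [1, -0.06, -0.016, 0, 0, 0, 0], [1, -0.06, -0.016, 0, 0, 0, 0], [1, -0.04, -0.0105, 0, 0, 0, 0]]}' | python3 shift.py; echo '{"segments": [[1, 0, 0, 0, 0, 0, 0], [1, 0, 0, 0, 0, 0, 0]]}' | python3 shift.py; python3 d.py '[.505,.006,.052]'
```

```text
time: 13.65
tool_pos: [0.5019, 0.0032, 0.1377]
tool_rot: [-0.0, 0.607, 0.795, -0.0]
contact_force: [0.5, -0.9, -0.1]
gripper_width: 1.002
grasp_force: 0.0
time: 13.9
tool_pos: [0.5023, 0.0059, 0.1378]
tool_rot: [-0.001, 0.606, 0.795, -0.0]
contact_force: [-0.1, -0.1, -0.5]
gripper_width: 1.0
grasp_force: 0.0
to go [-0.0007  0.0027  0.0858] tool y angle deg 15.35 tilt [-8.e-04  6.e-04 -1.e+00]
```

```bash
echo '{"segments": [[1, -0.0007, 0.0027, 0.025, 0, 0, 0], [1, 0, 0, 0.03, 0, 0, 0], [1, 0, 0, 0.02, 0, 0, 0], [1, 0, 0, 0.01, 0, 0, 0], [1, 0, 0, 0, 0, 0, 0]]}' | python3 shift.py; python3 d.py '[.505,.006,.052]'; echo '{"segments": [[0.6, 0, 0, 0, 0, 0, 0], [0.4, 0, 0, 0, 0, 0, 0], [0.3, 0, 0, 0, 0, 0, 0], [0, 0, 0, 0, 0, 0, 0], [0, 0, 0, 0, 0, 0, 0]]}' | python3 shift.py;echo '{"segments": [[0, 0, 0, 0, 0, 0, 0], [0, 0, 0, 0, 0, 0, 0], [0, 0, 0, 0, 0, 0, 0]]}' | python3 shift.py
```

```text
time: 14.52
tool_pos: [0.505, 0.0065, 0.0526]
tool_rot: [-0.001, 0.606, 0.796, -0.0]
contact_force: [-0.6, 0.3, 0.3]
gripper_width: 1.0
grasp_force: 0.0
to go [-0.0004 -0.0001  0.0006] tool y angle deg 15.44 tilt [-1.5e-03  3.0e-04 -1.0e+00]
time: 15.15
tool_pos: [0.5049, 0.0052, 0.0541]
tool_rot: [-0.001, 0.606, 0.795, -0.001]
contact_force: [-5.0, -0.4, 5.5]
gripper_width: 0.259
grasp_force: 58.8
time: 15.52
tool_pos: [0.505, 0.0052, 0.0541]
tool_rot: [-0.001, 0.606, 0.795, -0.001]
contact_force: [-4.4, -0.8, 6.0]
gripper_width: 0.26
grasp_force: 58.8
```

The knob is gripped. I'm pulling up and watching the force for the hard stop.

```bash
echo '{"segments": [[0, 0, 0, -0.004, 0, 0, 0], [0, 0, 0, -0.004, 0, 0, 0], [0, 0, 0, -0.004, 0, 0, 0], [0, 0, 0, 0, 0, 0, 0]]}' | python3 shift.py; echo '{"segments": [[0, 0, 0, -0.003, 0, 0, 0], [0, 0, 0, 0, 0, 0, 0]]}' | python3 shift.py|grep -E 'pos|cont'; echo '{"segments": [[0, 0, 0, -0.001, 0, 0, 0], [0, 0, 0, 0, 0, 0, 0]]}' | python3 shift.py|grep -E 'pos|cont|wid|gra'
```

```text
time: 16.02
tool_pos: [0.5049, 0.0053, 0.0645]
tool_rot: [-0.0, 0.606, 0.795, -0.001]
contact_force: [2.1, -3.2, -11.3]
gripper_width: 0.262
grasp_force: 59.2
tool_pos: [0.5049, 0.0053, 0.0675]
contact_force: [2.4, -5.1, -12.0]
tool_pos: [0.5049, 0.0053, 0.0685]
contact_force: [1.9, -5.3, -12.6]
gripper_width: 0.259
grasp_force: 59.3
```

```bash
echo '{"segments": [[0, 0, 0, -0.001, 0, 0, 0], [0, 0, 0, 0, 0, 0, 0]]}' | python3 shift.py|grep -E 'pos|cont'; echo '{"segments": [[0, 0, 0, -0.001, 0, 0, 0], [0, 0, 0, 0, 0, 0, 0], [0, 0, 0, 0, 0, 0, 0]]}' | python3 shift.py|grep -E 'pos|cont|wid|gra'
```

```text
tool_pos: [0.5049, 0.0053, 0.0695]
contact_force: [2.6, -5.0, -12.7]
tool_pos: [0.5049, 0.0053, 0.0702]
contact_force: [2.7, -5.7, -13.9]
gripper_width: 0.265
grasp_force: 59.6
```

```bash
echo '{"segments": [[0, 0, 0, -0.001, 0, 0, 0], [0, 0, 0, 0, 0, 0, 0], [0, 0, 0, 0, 0, 0, 0]]}' | python3 shift.py
python3 - <<'E'
from h import *
p=manip.camera_params('scene');b=manip.grab_frame('scene')
cv2.imwrite('pics/c7.png',cv2.resize(b[140:260,230:390],(800,600),interpolation=cv2.INTER_CUBIC)[:,:,::-1])
E
```

```text
time: 17.52
tool_pos: [0.5048, 0.0053, 0.0702]
tool_rot: [-0.0, 0.606, 0.795, -0.001]
contact_force: [5.5, -5.1, -19.5]
gripper_width: 0.256
grasp_force: 59.7
```

View pics/c7.png

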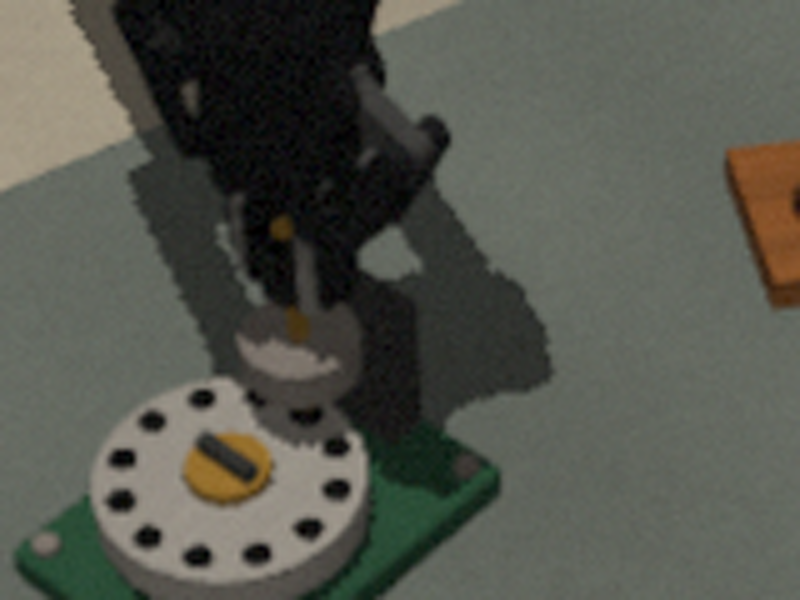

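The knob is held up against its stop: z stays at 0.0702 while the force jumps to 19.5 N, and the brass stem shows at crop (298,325) under the knob. I'll check the cap by colour, then hand in.

Run:
```python
from h import *
for n,r in(('top',(130,265,90,75)),('scene',(365,145,70,65))):
    b=manip.grab_frame(n).astype(int);p=manip.camera_params(n);m=np.uint8((b[:,:,0]>60)&(b[:,:,0]>2.5*b[:,:,1])&(b[:,:,0]>2.5*b[:,:,2]))*255
    for c in blobs(cv2.merge([m,m,m]),(0,0,200),(180,255,255),1,r): print(n,cv2.boundingRect(c),onz(p,cen(c),.052 if n=='top' else .035))
s=manip.state();print(s['time'],s['tool_pos'],s['contact_force'],s['grasp_force'])
if abs(s['tool_pos'][2]-.0702)<.001 and s['grasp_force']>40: print(manip.job_done())
```

```text
top (156, 293, 28, 23) [0.50104522 0.2591164  0.052     ]
scene (390, 161, 21, 27) [0.50359559 0.26049403 0.035     ]
17.675 [0.50483989 0.0052735  0.07026785] [  5.92122931  -4.51081328 -19.0581082 ] 59.668471813201904
the job is handed in; nothing more can be done
None
```

The cap stands upright in the holder's recess, released. The knob is held up at its hard stop, about 16 mm of travel. I handed the job in at 17.7 s; no verdict was returned.

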